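Hook a dropped support ring out from under the splash guard

ROBOT

A 7-joint arm with a two-finger parallel gripper is mounted at the origin on the work surface. World frame = base frame: x ahead of the robot, y to its left, z up, the work surface at z = 0. Lengths are in m, angles in rad, forces in N, time in s.
With the tool pointing down it reaches from about 0.4 to 0.85 m from the base axis. Payload 4.5 kg.
Tool frame: the origin (TCP) lies where the fingers leave the gripper's body, on its centre line; the fingertips stand 64 mm ahead of it and the grasp point (between the pads) lies 45 mm ahead of it (r.tip_reach is the z of the fingertips in the tool frame, in m); z points along the fingers, y is the line along which they close (so a half turn about z gives the same grasp; the last joint's range is limited). The gripper opens to 88 mm and grips with 3 to 60 N. Pads are 18 mm wide; open, the fingers measure 123 mm over their backs; the gripper's body (75 mm by 187 mm) begins 45 mm behind the grasp point.
Start: joints at [1.146, 0.689, -0.195, 1.565, 0.157, 0.902, -0.215], TCP at [0.277, -0.56, 0.303] pointing down, gripper open.
Joint ranges: [-3.01, 3.01], [-0.46, 2.08], [-1.47, 1.51], [0.13, 2.56], [-1, 4.14], [0.04, 2.09], [-2.66, 2.66]. Speed limits (rad/s): [2.57, 2.57, 3.14, 3.14, 3.14, 3.14, 3.14].

INTERFACE

Orientations are given as a rotation vector (axis times angle).
In Python, from rig import r gives the robot as it stands. The module is installed in compiled form; this text tells all that it offers.
- The arm moves only by the tool apply_moves, never from a script. Its argument "increments" is text: rows parted by semicolons, each of 7 numbers parted by spaces: the opening, from -1 (shut) to 1 (fully open), then the shift along the tool's x, y, z scaled (see below), then the turn, a rotation vector about the tool's x, y, z scaled (see below). A call has 1 to 5 rows; each row is the pose to reach, as a shift and turn from the pose commanded when the call began, along the tool's axes at that moment, turning the shorter way round; what a row does not reach only later rows make up. The controller multiplies each number of a shift by 0.25 m and each number of a turn by 360 degrees. A row lasts 1/10 s, in which the tool goes at most 50 mm and 8.59 degrees, less where a joint would pass 70% of its speed; a pose out of reach is approached as far as the arm can. A call with a number of a shift or a turn outside -1 to 1 is refused whole. A call with a gripper value outside its range is refused whole. The fingers move at their own pace and stop on an object; "grip_force" is the grip in N (left out, the last holds). Time passes only in rows, so rows that repeat a pose let the fingers close. It gives the time, the measured TCP pose, the force, the opening and the grip force at its end, in the units of the state.
- r.get_obs(): the state, without advancing time (a new reading comes with each control period).
- r.snapshot(name): name is "scene" or "top"; returns (picture, depth): 384x512x3 uint8, blue, green, red; 384x512 float32, m along the optical axis (not along the pixel's ray), 0 where there is no reading.
- r.camera_info(name): a dict with "intrinsics" (3x3 intrinsics, pixels), "rvec" (rotation vector, rad) and "tvec" (3), from world to camera coordinates, as OpenCV has them. Camera axes: x right, y down, z forward; pixel columns grow to the right and rows downward; lengths in m; the calibration is good to about 2 mm. A picture is of the moment at which its call begins. camera_info takes no time and is no camera call.
- r.hand_in(): hands the job in; it is judged then, once.
The state is a dict: "time": time; "q": joint angles; "qvel": joint speeds; "joint_efforts": joint torques, N m; "tcp_pos": TCP position; "tool_rot": TCP orientation; "force": force on the tool from outside, world axes, zero at the start; "moment": the same for the moment, N m; "width": finger opening in m; "grasp_force": force on a finger pad.
Only numpy, scipy, OpenCV 4.12 (cv2) and the standard library are available. Lean on these libraries where they do the work, as an engineer would, in place of code of your own. Each camera call takes 0.05 s, during which the arm holds its last target. There are 200 camera calls.

TASK

An iron support ring has been dropped behind the clear splash guard. Keep the gripper itself out of the guard: reach in with the hooked rod through the slot under the front pane, catch the ring and draw all of it out onto the open bench, a hand's breadth (100 mm) clear of the guard, lying flat. Then put the hooked rod back in its rest as you found it, and do not upset or shift the bottle, lamp, beaker or dishes.

Things in the scene. Friction and masses are not known exactly. Their poses are not given: they have to be found in the camera images.
- guard: Clear-paned box with an aluminium frame, fixed to the bench, 400 mm wide, 430 deep, 270 high, closed on all sides and top except a slot at the foot of its front: 368 mm wide between the corner posts, open from the bench up to 100 mm. Origin: on the bench, middle of the front's outer face (x = 0); x points into the guard, y along its front, z up.
- ring: Dark iron ring lying flat behind the guard's front: bar 9 mm thick, 93 mm outside, 75 mm inside diameter. Along its +x a stem carries a clamp boss (30 wide, 28 high, 65 to 101 mm from the centre) with a thumb screw to 115 mm. About 0.22 kg. Origin: ring centre, underside; z up. The boss starts pointing into the guard or to the guard's +y side.
- ring_boss (a point): Outer end of the clamp boss of the ring, 105 mm from the ring's centre along its x and 14 mm above its underside.
- hook: Hooked rod, 0.12 kg: wooden handle 18 mm wide (y), 22 high (z), x = -55 to 60 mm; collar to 72 mm; then a steel rod 7 mm thick, bent straight down at x = 200 mm, reaching 45.5 mm below the axis. Origin on the handle's axis; x points to the hook, z up as it lies in the rest. Grip it from above at x = 0, between the rest's posts.
- hook_tip (a point): Lowest point of the hook, at x = 200, z = -45.5 mm of the hooked rod.
- rest: White plastic rest fixed to the bench. Base 10 mm thick, x -60 to 120 mm, 64 wide. Two notched posts 46 wide, 12 thick: at x = -42 (notch 24 wide, floor 49 up, prongs to 61) and x = 100 (notch 14 wide, floor 56.5 up, prongs to 68.5). Origin on the bench; the hooked rod starts with its axes along the rest's, its origin 60 mm above this one. 20 mm of lift clears the notches.
- bottle: Small brown bottle, 44 mm across, 85 mm high, standing inside the guard near its -y side. Origin at the centre of its underside, z up.
- lamp: Glass spirit lamp, 80 mm across, 95 mm high, standing on the bench. Origin at the centre of its underside, z up.
- beaker: Empty glass beaker, 74 mm across, 95 mm high, standing on the bench. Origin at the centre of its underside, z up.
- dishes: Stack of four closed dishes, 90 mm across, 56 mm high, on the bench. Origin at the centre of its underside, z up.
- stirrer: White stirrer hotplate, fixed inside the guard at the back, 160 deep (its x) and 150 mm wide, 86 high, with a glass beaker on top to 201 mm; its knobs begin 95 mm before its origin, the centre of its underside. Axes as the guard's. A jar 80 mm across stands beside it.

How it is judged:
On the way, in this order (a step that is already met when the one before it is completed fails the run):
1. the hooked rod moves the ring while it still lies behind the guard's front (contact force between hook and ring above 0.1 N and x of ring in the frame of guard above 0 m and distance of ring from where it was at the start of the episode above 0.01 m), for 0.05 s.
2. the ring is drawn right out in front of the guard: its centre at least 100 mm and its boss at least 50 mm before the guard's front (x of ring in the frame of guard below -0.1 m and x of ring_boss in the frame of guard below -0.05 m), for 0.2 s.
At the end, for the whole second after the job is handed in: The ring lies flat (within 7 degrees) and still on the bench, its centre at least 100 mm and its boss at least 50 mm before the guard's front. The hooked rod lies still in both notches of its rest, hook down and pointing as at the start, within 15 mm of its first place (all of step 2 and height (world z) of ring below 0.01 m and angle between ring's own z axis and vertical below 0.12 rad and linear speed of each of ring, hook below 0.02 m/s and horizontal distance between hook and rest below 0.015 m and z of hook in the frame of rest between 0.055 and 0.066 m and angle between hook's own z axis and vertical below 0.15 rad and x of hook_tip in the frame of rest above 0.17 m); the robot touches nothing.
It fails at once if the gripper reaches in behind the guard's front (x of the grasp point in the frame of guard between 0 and 0.43 m and y of the grasp point in the frame of guard between -0.2 and 0.2 m and height (world z) of the grasp point below 0.26 m).
It fails at once if the bottle, lamp, beaker or dishes are tipped or pushed more than 40 mm (angle between any of bottle, lamp, beaker, dishes's own z axis and vertical above 0.5 rad or distance of any of bottle, lamp, beaker, dishes from where it was at the start of the episode above 0.04 m).
It also fails if it takes over 48 s, if anything falls off the work surface, if the arm or the gripper's body presses on something with over 40 N, if the wrist force passes 120 N, or if a joint passes its speed limit or range.

## Working session

There is one attempt and no reset: what is moved stays moved. The work goes in short steps, Python scripts to look and compute and a tool call to move; the robot and the scene stay as the last step left them, time stands still between calls to the robot, and variables do not carry over. Pictures are saved under pics/ and viewed, at most 13 in all, crops included, and the job is handed in when it is done.

Besides the shell and the picture viewer there is one more tool, called after ">>>" as name(argument=value, ...) on one line, values as JSON. apply_moves: Moves the arm, as the interface text tells. Its arguments: {"type":"object","properties":{"increments":{"type":"string"},"grip_force":{"type":"number"}},"required":["increments"]}

```bash
mkdir -p pics; cat > h.py <<'E'
import numpy as np, cv2
from rig import r
from scipy.spatial.transform import Rotation as R
def cam(n):
    c=r.camera_info(n); return np.array(c["intrinsics"]),R.from_rotvec(np.ravel(c["rvec"])).as_matrix(),np.ravel(c["tvec"])
def ray(n,u,v):
    K,M,t=cam(n); d=M.T@np.linalg.inv(K)@np.array([u,v,1.]); return -M.T@t,d
def at_z(n,u,v,z):
    o,d=ray(n,u,v); return o+d*(z-o[2])/d[2]
def cloud(n,dep):
    K,M,t=cam(n); v,u=np.mgrid[:384,:512]; p=np.stack([u,v,np.ones_like(u)],-1)@np.linalg.inv(K).T*dep[...,None]
    return (p-t)@M
def tri(n1,p1,n2,p2):
    o1,d1=ray(n1,*p1); o2,d2=ray(n2,*p2)
    s=np.linalg.lstsq(np.stack([d1,-d2],1),o2-o1,rcond=None)[0]
    a,b=o1+s[0]*d1,o2+s[1]*d2; return (a+b)/2,np.linalg.norm(a-b)
def proj(n,P):
    K,M,t=cam(n); p=(K@(M@np.asarray(P).T+t[:,None])).T; return p[:,:2]/p[:,2:]
def snap(n,tag):
    im,d=r.snapshot(n); np.savez(f"{tag}.npz",im=im,d=d); cv2.imwrite(f"pics/{tag}.png",cv2.resize(im,(796,597),interpolation=cv2.INTER_CUBIC)); return im,d
E
python3 - <<'E'
from h import *
for n in("top","scene"):
    snap(n,n+"0"); K,M,t=cam(n); print(n,K[0,0],(-M.T@t).round(3),M[2].round(3))
o=r.get_obs(); print(o["time"],o["tcp_pos"],o["tool_rot"],o["width"],r.tip_reach)
E
```

```text
top 385.31190227630407 [ 0.359 -0.072  1.217] [ 0.125 -0.009 -0.992]
scene 410.7638171808366 [0.411 0.331 1.264] [ 0.079 -0.309 -0.948]
0.1 [ 0.2765592  -0.55996076  0.30197768] [-3.05769421e+00 -7.14154036e-01  7.54552511e-04] 0.08803046863738351 0.064
```

View pics/top0.png

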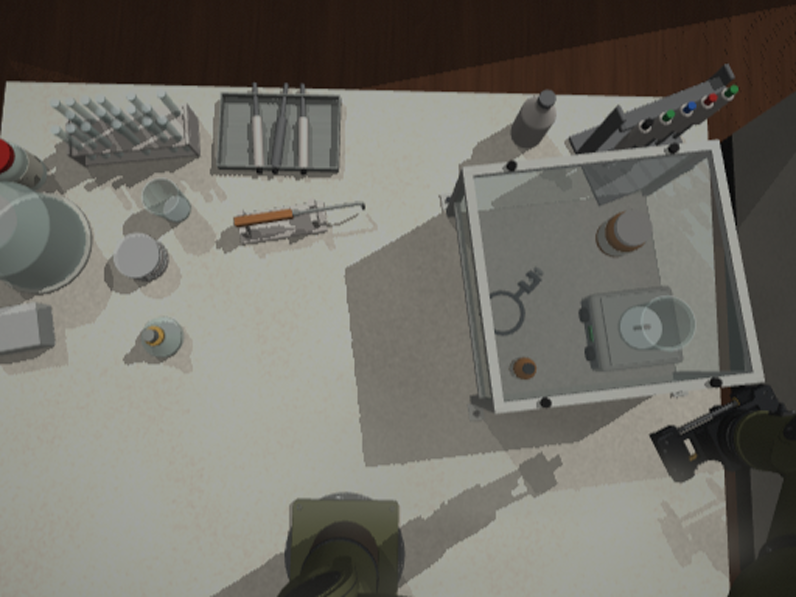

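View pics/scene0.png

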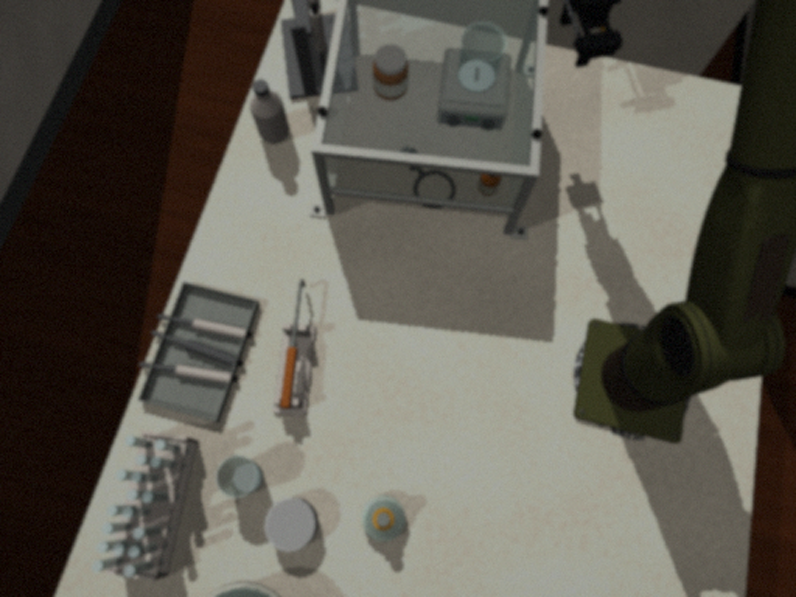

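Top view: the guard is at the right with its front facing left (world +y). The ring is at (506,313) with its boss at (535,273), and the bottle is at (524,368). The hook handle runs (235,220)–(293,213) with its tip at about (363,206). In the scene view the ring is at (435,187), and the hook runs from (287,410) to (302,284).

```bash
cat > mos.py <<'E'
from h import *
def mos(specs,out):
    ts=[]
    for tag,x,y,w,h in specs:
        im=np.load(tag+".npz")["im"][y:y+h,x:x+w]; ts.append(cv2.resize(im,(398,298),interpolation=cv2.INTER_CUBIC))
    ts+= [ts[0]*0]*(-len(ts)%2)
    cv2.imwrite(out,np.vstack([np.hstack(ts[i:i+2]) for i in range(0,len(ts),2)]))
E
python3 - <<'E'
from h import *; from mos import mos
mos([("top0",140,115,107,80),("scene0",160,175,107,80),("top0",285,95,107,180*80//180),("scene0",190,75,187,140)],"pics/m0.png")
s=1.5547
T=lambda *p:np.array(p)/s
for n,a,b in [("handle back",(235,222),(287,410)),("tip/bend",(363,206),(302,284)),("ring c",(506,313),(435,187)),("boss",(535,273),(408,152)),
  ("foot+",(447,200),(317,211)),("foot-",(475,412),(516,232)),("topc+",(459,168),(315,152)),("topc-",(497,412),(540,170)),("bottle",(524,368),(490,180)),("dishes",(142,252),(291,518))]:
    p,e=tri("top",T(*a),"scene",T(*b)); print(n,p.round(3),round(e,4))
for n in("top","scene"):
    z=np.load(n+"0.npz"); P=cloud(n,z["d"])
    hsv=cv2.cvtColor(z["im"],cv2.COLOR_BGR2HSV)
    m=(hsv[...,0]<18)&(hsv[...,1]>150)&(hsv[...,2]>60)
    m&=(abs(P[...,0]-0.55)<.3)&(P[...,1]>.0)&(P[...,1]<.35)&(P[...,2]>.04)
    q=P[m]; print(n,len(q)); 
    if len(q)>10:
        c=q.mean(0); _,_,v=np.linalg.svd(q-c); print(c.round(4),v[0].round(3),(np.ptp((q-c)@v[0])),np.percentile(q[:,2],[5,50,95]).round(4))
E
```

```text
handle back [0.638 0.234 0.049] 0.005
tip/bend [ 0.687 -0.019  0.021] 0.001
ring c [ 0.476 -0.318 -0.009] 0.0005
boss [ 0.553 -0.37   0.023] 0.0035
foot+ [ 0.71  -0.193 -0.002] 0.0004
foot- [ 0.278 -0.254 -0.003] 0.0084
topc+ [ 0.68  -0.184  0.28 ] 0.0031
topc- [ 0.294 -0.244  0.287] 0.001
bottle [ 0.363 -0.345  0.027] 0.0006
dishes [0.573 0.414 0.048] 0.0046
top 1
scene 170
[0.6473 0.1776 0.0719] [-0.175  0.985 -0.005] 0.10962648779854103 [0.068  0.072  0.0758]
```

View pics/m0.png

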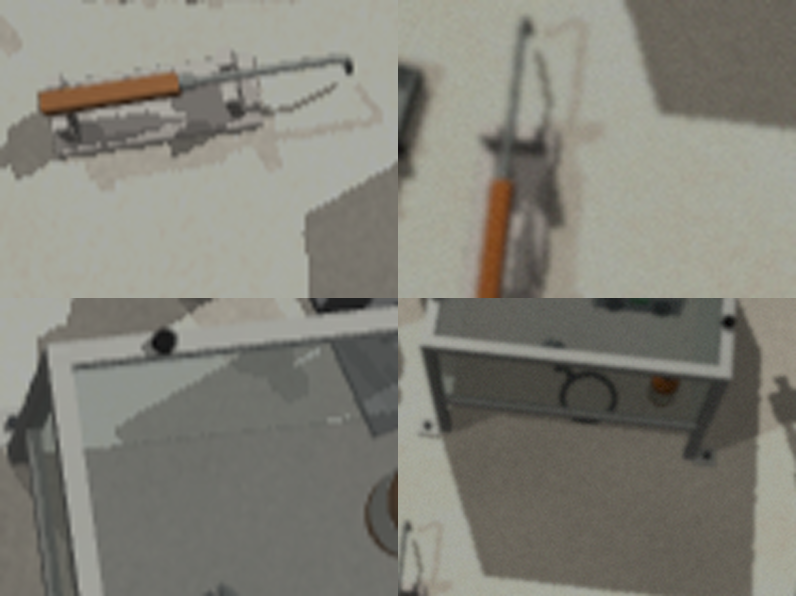

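```bash
cat >> h.py <<'E'
def down(yaw):  # tool z down, tool x along world yaw
    c,s=np.cos(yaw),np.sin(yaw); return R.from_matrix(np.array([[c,s,0],[s,-c,0],[0,0,-1.]]))
def go(p,rot=None):
    o=r.get_obs(); Rc=R.from_rotvec(o["tool_rot"]); d=Rc.inv().apply(np.asarray(p)-o["tcp_pos"])
    t=(Rc.inv()*rot).as_rotvec() if rot is not None else np.zeros(3)
    print("shift",(d/.25).round(3),"turn",(t/(2*np.pi)).round(4),"mm",(d*1e3).round(1),"rows",max(np.linalg.norm(d)/.05,np.degrees(np.linalg.norm(t))/8.59).__round__(1))
E
python3 - <<'E'
from h import *
for n in("top","scene"):
    z=np.load(n+"0.npz"); im=z["im"]; hsv=cv2.cvtColor(im,cv2.COLOR_BGR2HSV)
    v,u=np.mgrid[:384,:512]
    o,_=ray(n,0,0); 
    def gz(z0):
        K,M,t=cam(n); d=(np.stack([u,v,np.ones_like(u)],-1)@np.linalg.inv(K).T)@M; return o+d*((z0-o[2])/d[...,2])[...,None]
    G=gz(.071); m=(hsv[...,0]<18)&(hsv[...,1]>130)&(np.hypot(G[...,0]-.647,G[...,1]-.18)<.09)
    q=G[m][:,:2]; c=q.mean(0); _,_,V=np.linalg.svd(q-c); print(n,"handle",len(q),c.round(4),V[0].round(3),np.ptp((q-c)@V[0]).round(3),np.ptp((q-c)@V[1]).round(3))
    G=gz(.0045); near=np.hypot(G[...,0]-.476,G[...,1]+.318)<.06
    g=im.max(-1); th=np.percentile(g[near],50)-18; m=near&(g<th)
    q=G[m][:,:2]
    from scipy.optimize import least_squares
    f=least_squares(lambda p:np.hypot(*(q-p[:2]).T)-.042,[.476,-.318],loss="soft_l1",f_scale=.003); print("ring",len(q),th,f.x.round(4),np.abs(f.fun).mean().round(4))
    # boss: dark pixels at z~.02 around
    G=gz(.02); w=(G[...,:2]-f.x); rr=np.hypot(w[...,0],w[...,1]); m=(rr>.062)&(rr<.125)&(g<th)&(w[...,0]>-.02)&(w[...,1]>-.12)
    print("boss",m.sum(),w[m].mean(0).round(4))
    for tz in (.27,):
        G=gz(tz); P={"top":[(459,168),(497,412)],"scene":[(315,152),(540,170)]}[n]
        print("front top edge",[G[int(b/1.5547),int(a/1.5547)].round(4) for a,b in P])
yaw=np.arctan2(-.985,.175); Rc=R.from_rotvec(r.get_obs()["tool_rot"])
for y in(yaw,yaw+np.pi): print(y,(Rc.inv()*down(y)).as_rotvec())
go([.277,-.56,.42])
E
```

```text
top handle 204 [0.6449 0.1746] [ 0.176 -0.984] 0.111 0.018
ring 212 92.0 [ 0.4763 -0.306 ] 0.0043
boss 261 [0.0567 0.0093]
front top edge [array([ 0.6858, -0.1848,  0.27  ]), array([ 0.2938, -0.2453,  0.27  ])]
scene handle 198 [0.6473 0.1782] [-0.178  0.984] 0.109 0.018
ring 169 49.0 [ 0.4781 -0.3072] 0.0038
boss 10 [ 0.0573 -0.0307]
front top edge [array([ 0.684 , -0.1906,  0.27  ]), array([ 0.293 , -0.2543,  0.27  ])]
-1.394966050713174 [-1.06967435e-03  1.62311877e-03  1.85385870e+00]
1.746626602876619 [-1.50212996e-03 -9.89939815e-04 -1.28773315e+00]
shift [ 0.001  0.    -0.472] turn [0. 0. 0.] mm [   0.4    0.  -118. ] rows 2.4
```

>>> apply_moves(increments="1 0 0 -0.48 0 0 0;1 0 0 -0.48 0 0 0;1 0 0 -0.48 0 0 0", grip_force=30)

```text
time: 0.4
tcp_pos: [0.2776, -0.5614, 0.4274]
tool_rot: [3.053, 0.713, 0.004]
force: [0.4, -0.3, -1.0]
width: 0.0885
grasp_force: 0.0
```

```bash
python3 -c "
from h import *
for p in ([.43,-.25,.42],[.6456,.179,.3]): go(p,down(np.radians(100.15)))"
```

```text
shift [ 1.098 -0.847  0.024] turn [ 0.0011  0.0006 -0.2052] mm [ 274.5 -211.8    6.1] rows 8.6
shift [ 2.631 -2.007  0.497] turn [ 0.0011  0.0006 -0.2052] mm [ 657.7 -501.9  124.3] rows 16.7
```

>>> apply_moves(increments="1 0.8 -0.6 0 0 0 -0.1;1 0.8 -0.6 0 0 0 -0.1;1 0.8 -0.6 0 0 0 -0.1;1 0.8 -0.6 0 0 0 -0.1;1 0.8 -0.6 0 0 0 -0.1")

```text
time: 0.9
tcp_pos: [0.3899, -0.3354, 0.4225]
tool_rot: [-2.685, -1.629, 0.0]
force: [-0.2, 0.2, 0.1]
width: 0.0882
grasp_force: 0.0
```

```bash
python3 -c "
from h import *
for p in ([.6456,.179,.25],): go(p,down(np.radians(100.15)))"
```

```text
shift [ 2.297 -0.043  0.69 ] turn [-1.000e-04 -1.000e-04 -1.046e-01] mm [574.3 -10.7 172.6] rows 12.0
```

>>> apply_moves(increments="1 0.96 -0.02 0 0 0 -0.1;1 0.96 -0.02 0 0 0 -0.1;1 0.96 -0.02 0 0 0 -0.1;1 0.96 -0.02 0 0 0 -0.1;1 0.96 -0.02 0 0 0 -0.1")

```text
time: 1.4
tcp_pos: [0.4975, -0.1196, 0.4226]
tool_rot: [-2.048, -2.382, -0.001]
force: [0.8, -0.8, -0.3]
width: 0.088
grasp_force: 0.0
```

```bash
python3 -c "
from h import *
for p in ([.6456,.179,.25],): go(p,down(np.radians(100.15)))"
```

```text
shift [1.091 0.765 0.692] turn [ 0.     -0.0002 -0.0042] mm [272.8 191.2 172.9] rows 7.5
```

>>> apply_moves(increments="1 0.72 0.5 0.46 0 0 -0.004;1 0.72 0.5 0.46 0 0 -0.004;1 0.72 0.5 0.46 0 0 -0.004;1 0.72 0.5 0.46 0 0 -0.004;1 0.72 0.5 0.46 0 0 -0.004")

```text
time: 1.9
tcp_pos: [0.5949, 0.0753, 0.3062]
tool_rot: [-2.024, -2.402, 0.002]
force: [-0.4, -1.4, 0.1]
width: 0.0884
grasp_force: 0.0
```

>>> apply_moves(increments="1 0.38 0.26 0.23 0 0 0;1 0.38 0.26 0.23 0 0 0;1 0.38 0.26 0.23 0 0 0;1 0.38 0.26 0.23 0 0 0")

```text
time: 2.3
tcp_pos: [0.6414, 0.1834, 0.2473]
tool_rot: [-2.015, -2.404, 0.001]
force: [-1.0, 0.6, -0.2]
width: 0.0883
grasp_force: 0.0
```

```bash
python3 -c "
from h import *
go([.6456,.179,.108],down(np.radians(100.15)))
snap('top','top1');snap('scene','scene1')
from mos import mos
mos([('top1',110,75,160,120),('scene1',130,165,160,120)],'pics/m1.png')"
```

```text
shift [-0.022  0.015  0.557] turn [-0.0006 -0.0005 -0.0002] mm [ -5.5   3.8 139.3] rows 2.8
```

View pics/m1.png

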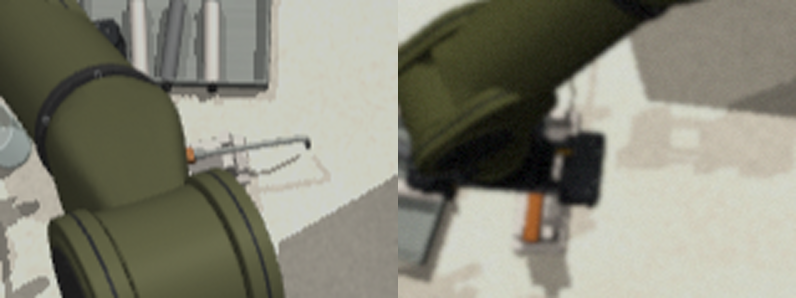

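>>> apply_moves(increments="1 -0.02 0.015 0.3 0 0 0;1 -0.02 0.015 0.45 0 0 0;1 -0.02 0.015 0.56 0 0 0;1 -0.02 0.015 0.565 0 0 0;1 -0.02 0.015 0.565 0 0 0")

```text
time: 2.9
tcp_pos: [0.6476, 0.1726, 0.1099]
tool_rot: [2.027, 2.4, -0.001]
force: [0.7, 1.0, 0.4]
width: 0.0879
grasp_force: 0.0
```

>>> apply_moves(increments="-1 0 0 0 0 0 0;-1 0 0 0 0 0 0;-1 0 0 0 0 0 0;-1 0 0 0 0 0 0;-1 0 0 0 0 0 0")

```text
time: 3.4
tcp_pos: [0.6474, 0.174, 0.1095]
tool_rot: [2.025, 2.401, 0.001]
force: [-0.1, -0.6, -0.6]
width: 0.0504
grasp_force: 0.0
```

```bash
python3 -c "
from h import *
o=r.get_obs(); print(o['width'],o['grasp_force'],o['tcp_pos'].round(4),R.from_rotvec(o['tool_rot']).as_matrix()[:,0])"
```

```text
0.0504401147855301 0.0 [0.6474 0.174  0.1095] [-1.68968731e-01  9.85621412e-01 -2.92170623e-05]
```

>>> apply_moves(increments="-1 0 0 0.015 0 0 0;-1 0 0 0.015 0 0 0;-1 0 0 0.015 0 0 0;-1 0 0 0.015 0 0 0;-1 0 0 0.015 0 0 0")

```text
time: 3.9
tcp_pos: [0.6471, 0.174, 0.1051]
tool_rot: [-2.025, -2.402, 0.0]
force: [0.1, -0.1, -1.2]
width: 0.0179
grasp_force: 29.9
```

```bash
python3 -c "
from h import *
o=r.get_obs(); print(o['time'],o['width'],o['grasp_force'],o['tcp_pos'].round(4),o['force'].round(1))"
```

```text
3.9 0.01788473653340533 29.873676225543022 [0.6471 0.174  0.1051] [ 0.1 -0.1 -1.2]
```

>>> apply_moves(increments="-1 0 0 -0.1 0 0 0;-1 0 0 -0.26 0 0 0;-1 0 0 -0.26 0 0 0;-1 0 0 -0.26 0 0 0")

```text
time: 4.3
tcp_pos: [0.6475, 0.174, 0.171]
tool_rot: [2.025, 2.401, 0.002]
force: [-0.3, -0.0, -1.3]
width: 0.0179
grasp_force: 29.9
```

```bash
python3 -c "
from h import *
go([.418,.05,.165],down(np.radians(99.5)))"
```

```text
shift [-0.334 -0.989  0.022] turn [ 0.0002 -0.      0.0006] mm [ -83.5 -247.1    5.6] rows 5.2
```

>>> apply_moves(increments="-1 -0.33 -0.94 0.02 0 0 0;-1 -0.33 -0.98 0.02 0 0 0;-1 -0.33 -0.98 0.02 0 0 0;-1 -0.33 -0.98 0.02 0 0 0;-1 -0.33 -0.98 0.02 0 0 0")

```text
time: 4.8
tcp_pos: [0.4245, 0.054, 0.1649]
tool_rot: [-2.025, -2.399, 0.002]
force: [0.9, -1.5, -1.9]
width: 0.0178
grasp_force: 29.9
```

```bash
python3 -c "
from h import *
go([.4185,.045,.115],down(np.radians(99.85)))
snap('top','top2');snap('scene','scene2')
from mos import mos
mos([('top2',190,95,213,160),('scene2',130,75,240,180)],'pics/m2.png')"
```

```text
shift [-0.031 -0.029  0.2  ] turn [-0.0004 -0.0002 -0.0005] mm [-7.9 -7.3 49.9] rows 1.0
```

View pics/m2.png

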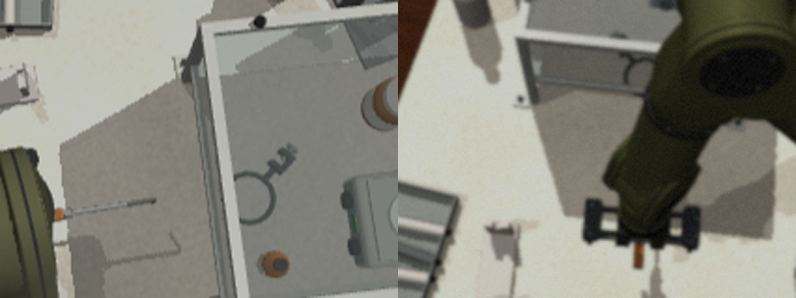

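```bash
python3 -c "
from h import *
print(at_z('top',272.4,203.5,.1235)); print(proj('top',np.array([[.458,-.138,.1235],[.477,-.307,.005]])))
R0=R.from_rotvec(r.get_obs()['tool_rot']).as_matrix(); print(R0[:,0])
go([.4427,-.1151+.16*.984,.115],down(np.radians(99.85)))"
```

```text
[ 0.4533809  -0.13953293  0.1235    ]
[[271.88394997 201.87234778]
 [323.02067687 200.3245163 ]]
[-0.16752734  0.98584671 -0.0063918 ]
shift [-0.045  0.102  0.197] turn [-0.0029  0.001  -0.0006] mm [-11.3  25.5  49.1] rows 1.1
```

>>> apply_moves(increments="-1 -0.02 0 0.1 0 0 0;-1 -0.02 0 0.2 0 0 0;-1 -0.02 0 0.208 0 0 0;-1 -0.02 0 0.208 0 0 0")

```text
time: 5.3
tcp_pos: [0.4274, 0.0505, 0.1119]
tool_rot: [-2.022, -2.402, 0.004]
force: [0.8, -1.1, -1.0]
width: 0.0175
grasp_force: 29.9
```

```bash
python3 -c "
from h import *
go([.4445,-.104,.112],down(np.radians(99.85)))"
```

```text
shift [-0.62  -0.038  0.   ] turn [-0.0005  0.0001 -0.0001] mm [-155.1   -9.5    0. ] rows 3.1
```

>>> apply_moves(increments="-1 -0.15 -0.03 0 0 0 0;-1 -0.3 -0.038 0 0 0 0;-1 -0.45 -0.038 0 0 0 0;-1 -0.62 -0.038 0 0 0 0;-1 -0.62 -0.038 0 0 0 0")

```text
time: 5.8
tcp_pos: [0.4437, -0.114, 0.1131]
tool_rot: [2.045, 2.382, -0.008]
force: [-0.7, -0.4, -0.4]
width: 0.0173
grasp_force: 29.9
```

```bash
python3 -c "
from h import *
go([.4445,-.104,.0935],down(np.radians(99.85)))
snap('top','top3')
from mos import mos
mos([('top3',260,135,160,120),('top3',190,95,213,160)],'pics/m3.png')"
```

```text
shift [0.039 0.009 0.078] turn [-0.0004  0.0009 -0.0032] mm [ 9.9  2.3 19.5] rows 0.4
```

View pics/m3.png

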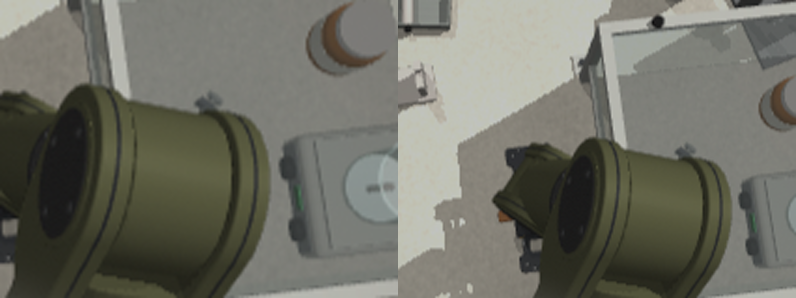

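>>> apply_moves(increments="-1 0 0 0.05 0 0 -0.003;-1 0.01 0 0.075 0 0 -0.003;-1 0.01 0 0.075 0 0 -0.003;-1 0.01 0 0.075 0 0 -0.003")

```text
time: 6.25
tcp_pos: [0.4444, -0.1002, 0.0948]
tool_rot: [-1.999, -2.423, 0.0]
force: [0.7, 0.2, -1.1]
width: 0.0177
grasp_force: 29.9
```

```bash
python3 -c "
from h import *
go([.4445,-.104,.0935],down(np.radians(99.85)))
o=r.get_obs();print(o['force'].round(1),o['moment'].round(2))
snap('scene','scene4')
from mos import mos
mos([('scene4',180,60,160,120),('scene4',0,0,512,384)],'pics/m4.png')"
```

```text
shift [-0.015 -0.003  0.005] turn [-0.0001 -0.0001  0.003 ] mm [-3.7 -0.6  1.3] rows 0.1
[ 0.7  0.2 -1.1] [-0.   -0.07 -0.03]
```

View pics/m4.png

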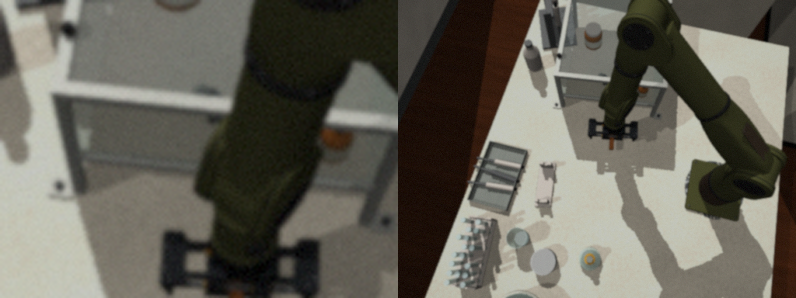

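>>> apply_moves(increments="-1 0.04 0 0.004 0 0 0.002;-1 0.09 0 0.004 0 0 0.002;-1 0.14 0 0.004 0 0 0.002;-1 0.19 0 0.004 0 0 0.002;-1 0.24 0 0.004 0 0 0.002")

```text
time: 6.8
tcp_pos: [0.4337, -0.0424, 0.0941]
tool_rot: [2.015, 2.407, -0.001]
force: [1.4, -0.7, -1.3]
width: 0.0178
grasp_force: 30.0
```

```bash
python3 -c "
from h import *
o=r.get_obs();print(o['force'].round(1),o['moment'].round(2),o['tcp_pos'].round(4))
snap('top','top5')
from mos import mos
mos([('top5',260,95,160,120),('top5',190,95,213,160)],'pics/m5.png')"
```

```text
[ 1.4 -0.7 -1.3] [-0.33 -0.19 -0.  ] [ 0.4337 -0.0424  0.0941]
```

View pics/m5.png

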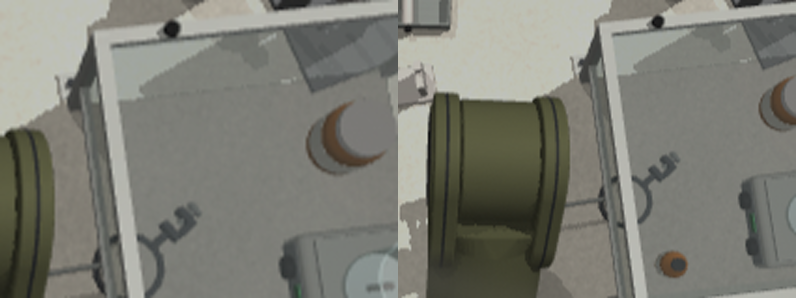

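The hook has caught the ring. The right crop shows the ring at (626,200), moved towards the front, with the rod running into it.

>>> apply_moves(increments="-1 0.06 0 0.003 0 0 0;-1 0.12 0 0.003 0 0 0;-1 0.18 0 0.003 0 0 0;-1 0.24 0 0.003 0 0 0;-1 0.3 0 0.003 0 0 0")

```text
time: 7.35
tcp_pos: [0.4203, 0.0309, 0.0932]
tool_rot: [2.018, 2.406, -0.001]
force: [0.3, -1.1, -0.4]
width: 0.0178
grasp_force: 29.9
```

>>> apply_moves(increments="-1 0.06 0 0 0 0 0;-1 0.12 0 0 0 0 0;-1 0.18 0 0 0 0 0;-1 0.24 0 0 0 0 0;-1 0.3 0 0 0 0 0")

```text
time: 7.85
tcp_pos: [0.4068, 0.1057, 0.093]
tool_rot: [2.018, 2.407, -0.001]
force: [0.1, -1.6, -1.2]
width: 0.0176
grasp_force: 29.9
```

>>> apply_moves(increments="-1 0.06 0 0 0 0 0;-1 0.12 0 0 0 0 0;-1 0.18 0 0 0 0 0;-1 0.24 0 0 0 0 0;-1 0.28 0 0 0 0 0")

```text
time: 8.35
tcp_pos: [0.3943, 0.1758, 0.0929]
tool_rot: [-2.016, -2.409, -0.001]
force: [0.6, -0.7, -1.4]
width: 0.0178
grasp_force: 29.9
```

```bash
python3 -c "
from h import *
o=r.get_obs();print(o['force'].round(1),o['moment'].round(2),o['tcp_pos'].round(4))
snap('top','top6'); snap('scene','scene6')
from mos import mos
mos([('top6',190,95,213,160),('scene6',130,75,240,180)],'pics/m6.png')"
```

```text
[ 0.6 -0.7 -1.4] [-0.34 -0.18 -0.04] [0.3943 0.1758 0.0929]
```

View pics/m6.png

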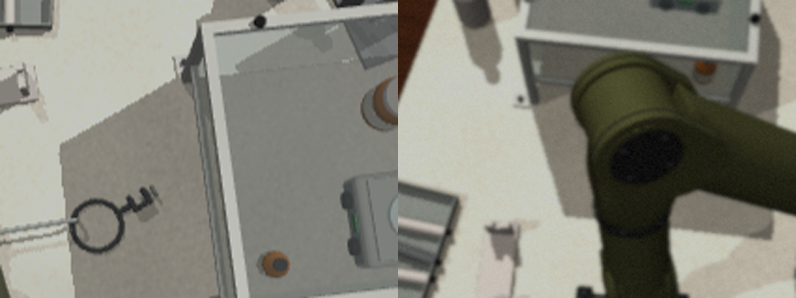

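```bash
python3 -c "
from h import *
g=lambda p:((p[0]-.489)*.156-(p[1]+.218)*.988).round(3)
c=at_z('top',241.9,216.3,.005); b=at_z('top',273,195.4,.02); print(c.round(3),g(c),b.round(3),g(b))"
```

```text
[ 0.421 -0.052  0.005] -0.175 [ 0.488 -0.147  0.02 ] -0.07
```

>>> apply_moves(increments="-1 0.04 0 0 0 0 0;-1 0.09 0 0 0 0 0;-1 0.14 0 0 0 0 0;-1 0.18 0 0 0 0 0;-1 0.18 0 0 0 0 0")

```text
time: 8.95
tcp_pos: [0.3864, 0.2209, 0.093]
tool_rot: [-2.013, -2.409, -0.004]
force: [-0.6, -0.2, -1.6]
width: 0.0176
grasp_force: 29.9
```

>>> apply_moves(increments="-1 -0.06 0 0 0 0 0;-1 -0.1 0 0 0 0 0;-1 -0.1 0 -0.1 0 0 0;-1 -0.1 0 -0.28 0 0 0;-1 -0.1 0 -0.32 0 0 0")

```text
time: 9.45
tcp_pos: [0.3913, 0.1937, 0.1748]
tool_rot: [2.018, 2.407, 0.002]
force: [0.5, 0.2, -1.0]
width: 0.0178
grasp_force: 29.9
```

```bash
python3 -c "
from h import *
o=r.get_obs();print(o['force'].round(1),o['tcp_pos'].round(4))
go([.6471,.174,.172],R.from_rotvec([2.025,2.401,0]))"
```

```text
[ 0.5  0.2 -1. ] [0.3913 0.1937 0.1748]
shift [-0.256  0.994  0.013] turn [ 0.0002 -0.0002  0.001 ] mm [-64.1 248.4   3.2] rows 5.1
```

>>> apply_moves(increments="-1 -0.255 0.95 0 0 0 0.001;-1 -0.255 0.99 0 0 0 0.001;-1 -0.255 0.99 0 0 0 0.001;-1 -0.255 0.99 0 0 0 0.001;-1 -0.255 0.99 0 0 0 0.001")

```text
time: 9.95
tcp_pos: [0.6421, 0.1728, 0.1727]
tool_rot: [-2.026, -2.4, 0.001]
force: [0.9, 1.7, -1.8]
width: 0.0176
grasp_force: 29.9
```

>>> apply_moves(increments="-1 -0.01 0.04 0 0 0 0;-1 -0.01 0.04 0 0 0 0;-1 -0.01 0.04 0 0 0 0")

```text
time: 10.25
tcp_pos: [0.6492, 0.1738, 0.1723]
tool_rot: [-2.023, -2.402, 0.003]
force: [-0.2, 0.4, -2.1]
width: 0.0178
grasp_force: 29.9
```

```bash
python3 -c "
from h import *
o=r.get_obs();print(o['force'].round(1),o['moment'].round(2),o['tcp_pos'].round(4))
go([.6471,.174,.125],R.from_rotvec([2.025,2.401,0]))
snap('top','top7'); snap('scene','scene7')
from mos import mos
mos([('top7',170,75,160,120),('scene7',130,145,160,120),('top7',200,110,107,80),('scene7',170,165,80,60)],'pics/m7.png')"
```

```text
[-0.2  0.4 -2.1] [ 0.06 -0.09 -0.01] [0.6492 0.1738 0.1723]
shift [ 0.002 -0.008  0.189] turn [-0.0004 -0.0001  0.0002] mm [ 0.5 -2.  47.3] rows 0.9
```

View pics/m7.png

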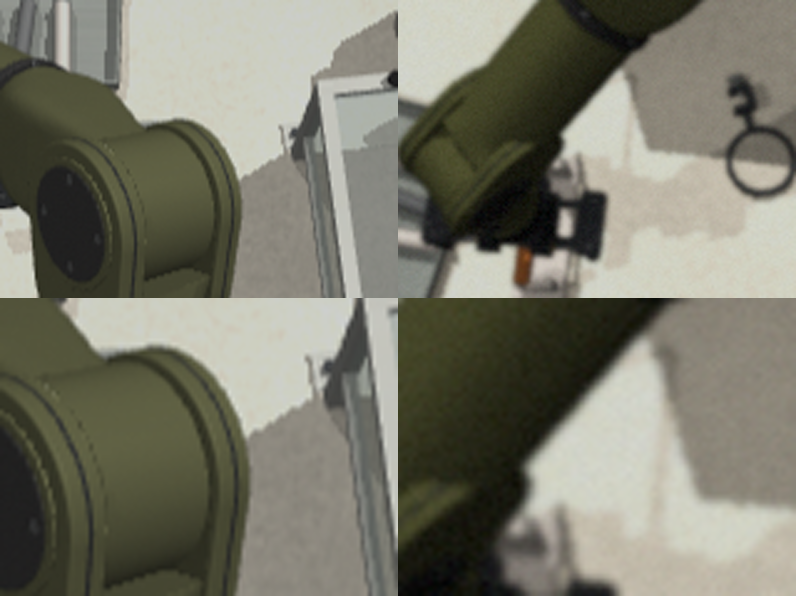

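```bash
python3 -c "
from h import *
z=np.load('scene7.npz'); P=cloud('scene',z['d']); hsv=cv2.cvtColor(z['im'],cv2.COLOR_BGR2HSV)
m=(hsv[...,0]<18)&(hsv[...,1]>130)&(np.hypot(P[...,0]-.645,P[...,1]-.2)<.1)&(P[...,2]>.1)
q=P[m]; print(len(q),q.min(0).round(4),q.max(0).round(4),q.mean(0).round(4),np.polyfit(q[:,1],q[:,2],1),np.polyfit(q[:,1],q[:,0],1))
z=np.load('scene0.npz'); P=cloud('scene',z['d']); hsv=cv2.cvtColor(z['im'],cv2.COLOR_BGR2HSV)
m=(hsv[...,0]<18)&(hsv[...,1]>130)&(np.hypot(P[...,0]-.645,P[...,1]-.2)<.1)&(P[...,2]>.05)
q=P[m]; print(len(q),q.min(0).round(4),q.max(0).round(4))
"
```

```text
75 [0.6096 0.1677 0.1353] [0.6484 0.2307 0.4463] [0.6367 0.2096 0.1746] [-2.07633793  0.60986915] [0.32941861 0.56762519]
198 [0.6304 0.1218 0.0645] [0.6631 0.2314 0.0772]
```

>>> apply_moves(increments="-1 0.002 -0.008 0.05 0 0 0;-1 0.002 -0.008 0.12 0 0 0;-1 0.002 -0.008 0.16 0 0 0;-1 0.002 -0.008 0.16 0 0 0;-1 0.002 -0.008 0.16 0 0 0")

```text
time: 10.85
tcp_pos: [0.6484, 0.1741, 0.1323]
tool_rot: [-2.025, -2.402, 0.001]
force: [0.2, -0.3, -0.9]
width: 0.0173
grasp_force: 29.9
```

```bash
python3 -c "
from h import *
go([.6471,.174,.1052],R.from_rotvec([2.025,2.401,0]))"
```

```text
shift [ 0.    -0.005  0.108] turn [-0.0002 -0.0001  0.0001] mm [ 0.1 -1.3 27.1] rows 0.5
```

>>> apply_moves(increments="-1 0 -0.005 0.03 0 0 0;-1 0 -0.005 0.06 0 0 0;-1 0 -0.005 0.085 0 0 0;-1 0 -0.005 0.104 0 0 0;-1 0 -0.005 0.104 0 0 0")

```text
time: 11.35
tcp_pos: [0.6471, 0.1736, 0.106]
tool_rot: [-2.025, -2.402, 0.002]
force: [-0.2, 0.2, -1.0]
width: 0.0172
grasp_force: 29.9
```

```bash
python3 -c "
from h import *
o=r.get_obs();print(o['force'].round(1),o['moment'].round(2))
go([.6471,.174,.1052],R.from_rotvec([2.025,2.401,0]))"
```

```text
[-0.2  0.2 -1. ] [ 0.06 -0.04  0.01]
shift [0.002 0.    0.003] turn [-0.0002 -0.      0.0001] mm [0.4 0.  0.8] rows 0.0
```

>>> apply_moves(increments="1 0 0 0.003 0 0 0;1 0 0 0.003 0 0 0;1 0 0 0.003 0 0 0;1 0 0 0.003 0 0 0;1 0 0 0.003 0 0 0")

```text
time: 11.85
tcp_pos: [0.6475, 0.1739, 0.1064]
tool_rot: [2.025, 2.402, 0.0]
force: [0.5, -0.4, -0.4]
width: 0.0555
grasp_force: 0.0
```

>>> apply_moves(increments="1 0 0 0 0 0 0;1 0 0 0 0 0 0;1 0 0 -0.1 0 0 0;1 0 0 -0.25 0 0 0;1 0 0 -0.4 0 0 0")

```text
time: 12.35
tcp_pos: [0.647, 0.1737, 0.2067]
tool_rot: [-2.024, -2.401, 0.002]
force: [1.6, -0.4, 1.0]
width: 0.088
grasp_force: 0.0
```

>>> apply_moves(increments="1 0 0 -0.2 0 0 0;1 0 0.2 -0.4 0 0 0;1 0 0 -0.6 0 0 0;1 0 -0.3 -0.6 0 0 0;1 0 -0.4 -0.6 0 0 0")

```text
time: 12.85
tcp_pos: [0.5612, 0.16, 0.3558]
tool_rot: [2.026, 2.4, 0.006]
force: [-0.0, 0.9, 0.2]
width: 0.0881
grasp_force: 0.0
```

>>> apply_moves(increments="1 0 -0.2 0 0 0 0;1 0 -0.4 0 0 0 0;1 0 -0.6 0 0 0 0;1 0 -0.6 0 0 0 0;1 0 -0.6 0 0 0 0")

```text
time: 13.35
tcp_pos: [0.4134, 0.1335, 0.3546]
tool_rot: [2.023, 2.402, -0.001]
force: [0.2, 1.2, -0.1]
width: 0.0879
grasp_force: 0.0
```

```bash
python3 -c "
from h import *
snap('top','top8'); snap('scene','scene8')
from mos import mos
mos([('top8',110,95,213,160),('scene8',130,115,213,160)],'pics/m8.png')
z=np.load('scene8.npz'); P=cloud('scene',z['d']); hsv=cv2.cvtColor(z['im'],cv2.COLOR_BGR2HSV)
m=(hsv[...,0]<18)&(hsv[...,1]>130)&(np.hypot(P[...,0]-.645,P[...,1]-.18)<.09)&(P[...,2]>.05)&(P[...,2]<.1)
q=P[m];print(len(q),q.mean(0).round(4),q.min(0).round(4),q.max(0).round(4),np.polyfit(q[:,1],q[:,2],1))"
```

```text
194 [0.6459 0.1777 0.072 ] [0.6298 0.1217 0.0663] [0.662  0.231  0.0791] [-0.00870862  0.07355425]
```

View pics/m8.png

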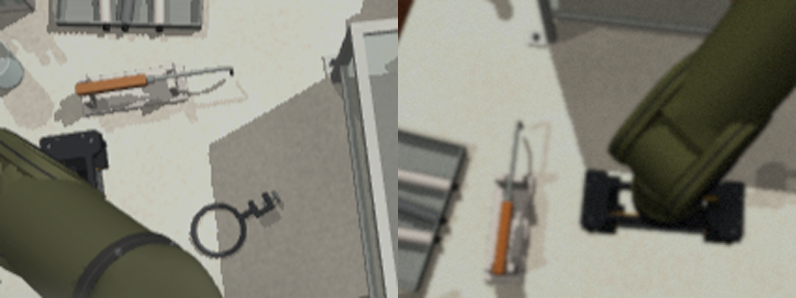

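The left crop shows the hook back in its rest with the handle at (110,85). Its height and place are within 2 mm of the start. The ring lies flat at (218,230), well clear of the guard, so I'm handing in.

```bash
python3 -c "
from h import *
g=lambda p:((p[0]-.489)*.156-(p[1]+.218)*.988).round(3)
k=213/398; print(g(at_z('top',110+218*k,95+230*k,.005)),g(at_z('top',110+277*k,95+200*k,.02)))
print(r.hand_in())"
```

```text
-0.223 -0.118
the job is handed in; nothing more can be done
None
```

The job is handed in (no verdict shown): the ring lies flat on the open bench, its centre about 223 mm and boss about 118 mm in front of the guard, the hooked rod is back in its rest within about 2 mm of its start, and no contact with the bottle, lamp, beaker or dishes was seen, though I did not re-measure them at the end.

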